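# Latch the bread bin

### The job

Lock the lid of the big rectangular bread bin: turn its latch handle anticlockwise (seen from above) up over the hump of its cam track until it drops fully into the low notch a quarter turn on, and let go. Leave the latch of the small round tin as it is.

Things in the scene. Friction and masses are not known exactly. Their poses are not given: they have to be found in the camera images.
- bread_bin: Big rectangular bread bin, white enamel with a light wooden lid, 190 (x) x 230 (y) x 130 mm high, standing fast on the worktop. Origin: centre of its underside; z up; its x and y axes run along its sides. The upright axis of its latch passes through the origin.
- bin_latch (a joint): Angle (rad) of the bread bin's latch arm about its upright axis, anticlockwise from above. Undone it lies at 0 to 0.25 (0: arm along the bin's -x). The arm rises 10 mm onto the cam track's hump at 0.85; past it a spring draws it down into the notch at 1.57 (arm along the bin's -y), 9 mm lower than at the start. Stop at 1.75. Needs 5 to 10 N sideways at the knob, free to rise and fall.
- bin_latch_knob (a point): Centre of the top of the upright round black knob on the end of the bread bin's flat steel latch arm: 85 mm from the latch axis, 195 mm above the worktop undone (205 on the hump, 186 in the notch). It is 22 mm in diameter over its upper 27 mm, stands 40 mm above the arm (14 mm wide, underside 18 mm above the lid undone), is fixed to the arm, free all round and above.
- tin_latch_knob (a point): Centre of the top of the like knob on the small round tin (white enamel, wooden lid, 168 mm in diameter, 95 mm high), 65 mm from the tin's axis, 160 mm above the worktop. This latch is to stay as it is.

How it is judged:
By the outcome, as a careful person would: the job done as asked, in the order asked, and still so for the second after the job is handed in, with the robot touching nothing.
It also fails if it takes over 32 s, if anything falls off the work surface, if the arm or the gripper's body presses on something with over 40 N, if the wrist force passes 120 N, or if a joint passes its speed limit or range.

### The arm

A 6-joint arm with a two-finger parallel gripper is mounted at the origin on a cart in front of the work surface, level with it; the furniture and walls round the work are solid. World frame = base frame: x ahead of the robot, y to its left, z up, the work surface at z = 0. Lengths are in mm, angles in rad, forces in N, time in s.
With the tool pointing down it reaches from about 350 to 875 mm from the base axis. Payload 4.2 kg.
Tool frame: the origin (TCP) lies midway between the tips of the shut fingers; the grasp point (between the pads) lies 19 mm behind it (arm.tcp_to_grasp is the distance from the TCP to the grasp point, in mm); z points along the fingers, y is the line along which they close (so a half turn about z gives the same grasp; the last joint's range is limited). The gripper opens to 85 mm and grips with 20 to 120 N. Pads are 22 mm wide; open, the fingers measure 114 mm over their backs; the gripper's body (76 mm by 85 mm) begins 54 mm behind the grasp point. The pads swing forward as they close: fully open they stand 13 mm farther back than shut.
Start: joints at [-1.002, 0.385, 0.008, 0, -1.194, -0.259], TCP at [190.558, -595.22, 231.312] pointing down, gripper open.
Joint ranges: [-3.14, 3.14], [-1.21, 2.06], [-1.07, 1.41], [-3.16, 2.05], [-2.99, -0.16], [-3.1, 3.1]. Speed limits (rad/s): [2.79, 2.79, 3.14, 3.14, 3.14, 3.14].

### API

Orientations are given as a unit quaternion [x, y, z, w].
In Python, from bench import arm gives the robot as it stands.
- The arm moves only by the tool arm_command, never from a script. Its argument "rows" is a list of rows, each a list of 2 entries, a list of its own where there are three numbers: the shift along the tool's x, y, z as a fraction of full scale, then the turn, a rotation vector about the tool's x, y, z as a fraction of full scale. In form: [[[x, y, z], [wx, wy, wz]], ...]. A call has 1 to 5 rows; each row is the pose to reach, as a shift and turn from the pose commanded when the call began, along the tool's axes at that moment, turning the shorter way round; what a row does not reach only later rows make up. Full scale, the value 1, is 0.25 m for a shift and 180 degrees for a turn. A row lasts 1/10 s, in which the tool goes at most 50 mm and 8.59 degrees, less where a joint would pass 70% of its speed; a pose out of reach is approached as far as the arm can. A call with a number of a shift or a turn outside -1 to 1 is refused whole. A call with a gripper value outside its range is refused whole. "grip" is the opening, from 0 (shut) to 1 (fully open), set as the call begins (left out, the last holds). The fingers move at their own pace and stop on an object; the grip force is fixed at half the most. Time passes only in rows, so rows that repeat a pose let the fingers close. It gives the time, the measured TCP pose, the force, the opening and the grip force at its end, in the units of the state.
- arm.read_state(): the state, without advancing time (a new reading comes with each control period).
- arm.get_image(name): name is "scene" or "side" or "wrist"; returns (picture, depth): 420x560x3 uint8, blue, green, red; 420x560 float32, mm along the optical axis (not along the pixel's ray), 0 where there is no reading.
- arm.camera_info(name): a dict with "fx", "fy", "cx", "cy" (pixels), "extrinsics" (4x4, takes a point from camera to world coordinates). Camera axes: x right, y down, z forward; pixel columns grow to the right and rows downward; lengths in mm; the calibration is good to about 2 mm. A picture is of the moment at which its call begins: read the wrist's pose just before it. camera_info takes no time and is no camera call; for the wrist camera it gives the pose at the moment of the call.
- arm.job_done(): hands the job in; it is judged then, once.
Trained networks look in the newest picture that a camera, given by its name, has taken for a name from the list of things; names that differ only in an ending like _2 or _b are one class to them, and where a whole thing is asked for, a point or a joint stands for the part that bears it (a point fixed in the world has none). Each returns a list of dicts, best first, with "score" (0 to 1); they miss things now and then, are a little off and sometimes report something else, mostly with a low value. They report only what shows in the picture. A call takes as long as a camera call.
- arm.spot_in(camera, query): "position" ([column, row] in pixels, amid what is visible of it).
The state is a dict: "clock": time; "joints": joint angles; "joint_vel": joint speeds; "joint_efforts": joint torques, N m; "position": TCP position; "ee_rot": TCP orientation; "contact_force": force on the tool from outside, world axes, zero at the start; "wrist_torque": the same for the moment, N m; "gripper_width": finger opening in mm; "grasp_force": force on a finger pad.
Only numpy, scipy, OpenCV 4.12 (cv2) and the standard library are available. Lean on these libraries where they do the work, as an engineer would, in place of code of your own. Each camera call takes 0.05 s, during which the arm holds its last target. There are 200 camera calls.

## Working session

There is one attempt and no reset: what is moved stays moved. The work goes in short steps, Python scripts to look and compute and a tool call to move; the robot and the scene stay as the last step left them, time stands still between calls to the robot, and variables do not carry over. Pictures are saved under pics/ and viewed, at most 10 in all, crops included, and the job is handed in when it is done.

Besides the shell and the picture viewer there is one more tool, called after ">>>" by a JSON object that holds its "fn" and its "kwargs". arm_command: Moves the arm, as the interface text tells. Shift numbers are shares of 0.25 m and turn numbers shares of 180 degrees, none past 1 either way. Its arguments: {"type":"object","properties":{"rows":{"type":"array","items":{"type":"array"}},"grip":{"type":"number"}},"required":["rows"]}

```bash
mkdir -p pics; cat > h.py <<'E'
import numpy as np, cv2
from bench import arm
def world(cam,u,v,d):
    c=arm.camera_info(cam);T=np.array(c["extrinsics"])
    return (T@np.array([(u-c["cx"])/c["fx"]*d,(v-c["cy"])/c["fy"]*d,d,1]))[:3]
def cloud(cam,dep):
    v,u=np.mgrid[:dep.shape[0],:dep.shape[1]]
    c=arm.camera_info(cam);T=np.array(c["extrinsics"])
    P=np.stack([(u-c["cx"])/c["fx"]*dep,(v-c["cy"])/c["fy"]*dep,dep],-1)
    return P@T[:3,:3].T+T[:3,3]
E
python3 - <<'E'
from h import *
ims=[]
for cam in ["scene","side"]:
    im,dep=arm.get_image(cam); np.save(cam+".npy",dep); cv2.imwrite(cam+".png",im)
    cv2.imwrite(f"pics/{cam}1.png",im)
    for q in ["bin_latch_knob","bread_bin","tin_latch_knob"]:
        for r in arm.spot_in(cam,q)[:3]:
            u,v=r["position"]; d=dep[int(v),int(u)]
            print(cam,q,np.round([u,v],0),round(r["score"],2),d,np.round(world(cam,u,v,d)))
s=arm.read_state(); print(s["clock"],s["position"],s["ee_rot"],s["gripper_width"])
E
```

```text
scene bin_latch_knob [350. 169.] 0.94 1127.3807 [ 487. -201.  152.]
scene bread_bin [321. 184.] 0.74 1140.7739 [ 508. -144.  123.]
scene tin_latch_knob [193. 244.] 0.67 1050.7297 [523. 149. 116.]
side bin_latch_knob [265. 253.] 0.68 987.11523 [ 490. -161.  130.]
side bread_bin [296. 282.] 0.62 923.4193 [ 552. -239.  130.]
side tin_latch_knob [283. 167.] 0.77 1205.6241 [519. 129. 147.]
0.4 [ 190.54230267 -595.13950785  231.16576872] [-1.54297390e-01  9.88024440e-01  1.41169282e-04 -2.64269945e-05] 85.38923553420639
```

View pics/scene1.png

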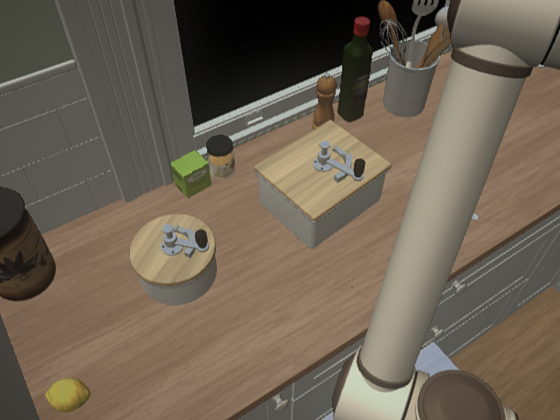

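View pics/side1.png

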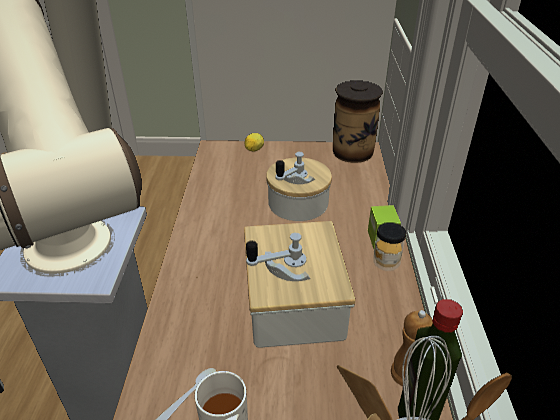

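The scene view shows the bin's black knob at about (359,167) with its axis post at (323,155). In the side view they are at (252,248) and (295,245). Next I'll fit the lid and the knob.

```bash
python3 - <<'E'
from h import *
for cam,kb in [("scene",(345,150,372,185)),("side",(240,235,265,268))]:
    im=cv2.imread(cam+".png"); dep=np.load(cam+".npy"); P=cloud(cam,dep)
    m=(abs(P[...,2]-130)<7)&(abs(P[...,0]-540)<220)&(abs(P[...,1]+170)<190)&(dep>0)
    n,l,st,_=cv2.connectedComponentsWithStats(m.astype(np.uint8)); k=1+np.argmax(st[1:,4])
    Q=P[l==k]; print(cam,"lid",cv2.minAreaRect(Q[:,:2].astype(np.float32)),np.median(Q[:,2]))
    u0,v0,u1,v1=kb; dark=np.zeros_like(m); dark[v0:v1,u0:u1]=im[v0:v1,u0:u1].max(-1)<60
    K=P[dark&(dep>0)&(P[...,2]>150)]
    print("knob",len(K),np.median(K,0),np.percentile(K,3,0),np.percentile(K,97,0))
    T=K[K[:,2]>np.percentile(K[:,2],97)-4]; print("top",len(T),T.mean(0))
    H=P[(P[...,2]>150)&(abs(P[...,0]-540)<120)&(abs(P[...,1]+170)<130)&(P[...,2]<230)&(im.max(-1)>90)]
    print("steel",len(H)); 
    if len(H): t=H[H[:,2]>H[:,2].max()-6]; print(t.mean(0),len(t))
E
```

```text
scene lid ((546.03857421875, -176.3236541748047), (192.1862335205078, 233.8024444580078), 7.648548603057861) 127.96294013148486
knob 146 [ 460.85647015 -197.35952372  183.32281315] [ 455.25314316 -209.37279642  157.73494491] [ 470.58134355 -192.19276029  193.68917698]
top 46 [ 463.89578266 -201.46346792  191.77143848]
steel 399
[ 543.42464002 -177.01737322  188.23701349] 65
side lid ((548.7095336914062, -178.25369262695312), (190.15945434570312, 232.9042205810547), 7.462396144866943) 130.0789183498327
knob 204 [ 468.23416223 -211.63273185  181.9400143 ] [ 458.44582831 -215.93479504  156.87732574] [ 478.06718596 -202.10604771  194.91146937]
top 56 [ 468.0776048  -207.60739339  193.49182241]
steel 506
[ 539.6314542  -181.52842978  190.42488108] 71
```

>>> {"fn": "arm_command", "kwargs": {"rows": [[[-0.1,0.08,-0.08],[0,0,0]],[[-0.25,0.19,-0.1],[0,0,0]],[[-0.42,0.32,-0.1],[0,0,0]],[[-0.59,0.45,-0.1],[0,0,0]],[[-0.76,0.57,-0.1],[0,0,0]]], "grip": 0.47}}

```text
clock: 0.9
position: [323.3, -407.2, 256.6]
ee_rot: [-0.154, 0.988, -0.0, 0.0]
contact_force: [0.7, -0.1, -0.3]
gripper_width: 40.3
grasp_force: 0.0
```

>>> {"fn": "arm_command", "kwargs": {"rows": [[[-0.16,0.12,0],[0,0,0]],[[-0.32,0.25,0],[0,0,0]],[[-0.48,0.38,0],[0,0,0]],[[-0.64,0.5,0],[0,0,0]],[[-0.72,0.55,0],[0,0,0]]]}}

```text
clock: 1.4
position: [453.7, -220.2, 256.7]
ee_rot: [-0.156, 0.988, -0.0, 0.001]
contact_force: [0.5, -1.3, 0.2]
gripper_width: 40.2
grasp_force: 0.0
```

>>> {"fn": "arm_command", "kwargs": {"rows": [[[0,0,0],[0,0,0]],[[0,0,0],[0,0,0]]]}}

```text
clock: 1.6
position: [452.3, -222.5, 256.3]
ee_rot: [-0.155, 0.988, 0.0, -0.0]
contact_force: [-0.7, 0.2, -0.1]
gripper_width: 40.4
grasp_force: 0.0
```

```bash
cat > look.py <<'E'
from h import *
import sys
s=arm.read_state(); im,dep=arm.get_image("wrist"); P=cloud("wrist",dep)
cv2.imwrite(f"pics/{sys.argv[1]}.png",im)
for k in ["clock","position","ee_rot","gripper_width","contact_force","joints"]: print(k,np.round(s[k],3))
for r in arm.spot_in("wrist","bin_latch_knob")[:2]: print(r)
d=(im.max(-1)<60)&(dep>0)&(P[...,2]>150)&(P[...,2]<212)&(np.hypot(P[...,0]-547,P[...,1]+177.5)<110)
K=P[d]
if len(K):
    t=K[K[:,2]>np.percentile(K[:,2],95)-4]; print("top",len(t),t.mean(0),t.min(0),t.max(0))
E
python3 look.py w1
```

```text
clock 1.6
position [ 452.337 -222.465  256.284]
ee_rot [-0.155  0.988  0.    -0.   ]
gripper_width 40.35
contact_force [-0.678  0.221 -0.136]
joints [-0.134  0.159 -0.241  0.    -1.171 -1.125]
{'position': [291.3, 264.2], 'score': 0.78}
top 9 [ 457.61318658 -205.65380231  188.07701477] [ 456.44359446 -212.14945613  186.31993321] [ 459.07835788 -198.7407901   190.04539983]
```

View pics/w1.png

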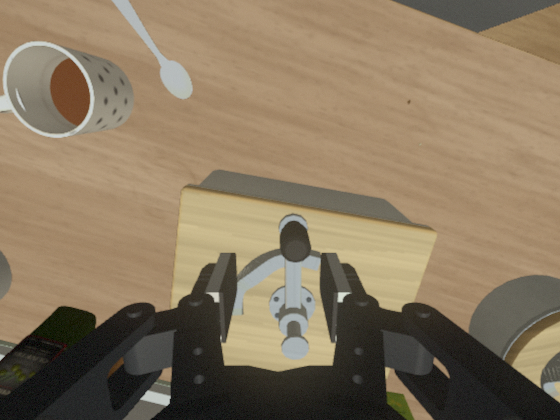

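The wrist view shows the knob between and just ahead of the fingers, with its top at about (295,247). The latch arm points towards the top of the picture and the fingers' mid-column is about 281. I'll refine the knob position from depth.

```bash
python3 - <<'E'
from h import *
im,dep=arm.get_image("wrist"); P=cloud("wrist",dep)
s=arm.read_state(); R=__import__("scipy.spatial.transform",fromlist=["Rotation"]).Rotation.from_quat(s["ee_rot"])
m=np.zeros(dep.shape,bool); m[205:285,270:320]=1
m&=(P[...,2]>186)&(P[...,2]<202)
vu=np.argwhere(m); K=P[m]; print(len(K),vu.min(0),vu.max(0),K.mean(0),K.min(0),K.max(0))
c=(K[:,:2].min(0)+K[:,:2].max(0))/2
knob=np.r_[c,195]; print("knob",c,"tool shift",R.inv().apply(knob-s["position"]))
C=np.array([547.3,-177.5]); d=c-C; print(np.hypot(*d),np.degrees(np.arctan2(d[1],d[0]))%360)
m=np.zeros(dep.shape,bool); m[335:360,280:312]=1; m&=(P[...,2]>170)&(P[...,2]<200); print("post",P[m].mean(0),P[m].min(0),P[m].max(0))
E
```

```text
773 [232 280] [263 311] [ 465.40725057 -206.64143442  194.01903927] [ 456.37744537 -216.50089906  186.0368821 ] [ 478.3176726  -195.51996839  196.76387027]
knob [ 467.34755899 -206.01043373] tool shift [-20.41748464  12.0328016   61.32557884]
84.88367130993106 199.62584863077265
post [ 546.53443041 -179.48737692  190.78472406] [ 536.57745186 -189.5773482   177.51464731] [ 558.0547262  -168.15711529  193.00144505]
```

>>> {"fn": "arm_command", "kwargs": {"rows": [[[-0.06,0.036,0],[0,0,-0.008]],[[-0.08,0.048,0.02],[0,0,-0.008]],[[-0.08,0.048,0.12],[0,0,-0.008]],[[-0.08,0.048,0.24],[0,0,-0.008]],[[-0.08,0.048,0.35],[0,0,-0.008]]]}}

```text
clock: 2.25
position: [466.8, -206.0, 167.5]
ee_rot: [-0.166, 0.986, 0.0, -0.0]
contact_force: [0.1, -0.5, 0.0]
gripper_width: 40.2
grasp_force: 0.0
```

>>> {"fn": "arm_command", "kwargs": {"rows": [[[0,0,0],[0,0,0]],[[0,0,0],[0,0,0]]]}}

```text
clock: 2.45
position: [467.5, -206.2, 169.1]
ee_rot: [-0.166, 0.986, -0.0, -0.0]
contact_force: [0.6, -0.4, 0.1]
gripper_width: 40.1
grasp_force: 0.0
```

```bash
python3 look.py w2; python3 -c "
import numpy as np
for d in (3,6,9,12,15): t=np.radians(d);print(d,85*(np.cos(t)-1)/250,-85*np.sin(t)/250,-d/180)"
```

```text
clock 2.45
position [ 467.502 -206.162  169.091]
ee_rot [-0.166  0.986 -0.    -0.   ]
gripper_width 40.128
contact_force [ 0.573 -0.366  0.112]
joints [-9.70e-02  2.49e-01 -3.60e-01  1.00e-03 -9.62e-01 -1.14e+00]
{'position': [276.9, 289.7], 'score': 0.56}
top 256 [ 464.90417491 -203.29108593  207.66608309] [ 447.87922363 -237.34947099  204.51239301] [ 484.35927822 -181.97240307  211.99563221]
3 -0.0004659581834448967 -0.017794225122600902 -0.016666666666666666
6 -0.0018625555747870815 -0.035539677511002184 -0.03333333333333333
9 -0.004185964197653158 -0.05318771811367849 -0.05
12 -0.0074298157505060655 -0.07068997487803817 -0.06666666666666667
15 -0.011585219061716775 -0.08799847533485705 -0.08333333333333333
```

View pics/w2.png

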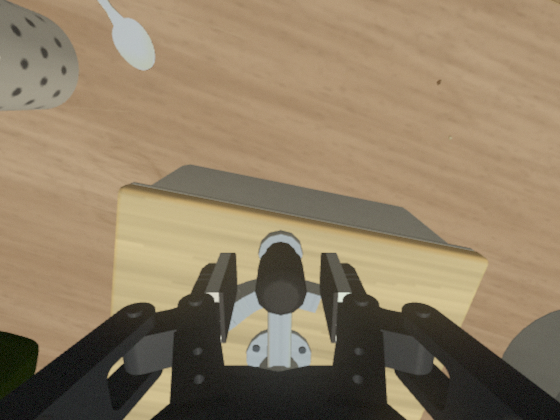

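The knob sits centred between the fingers at about (281,280), so I'll sweep along the arc.

>>> {"fn": "arm_command", "kwargs": {"rows": [[[0,-0.018,0],[0,0,-0.0167]],[[-0.002,-0.036,0],[0,0,-0.0333]],[[-0.004,-0.053,0],[0,0,-0.05]],[[-0.007,-0.071,0],[0,0,-0.0667]],[[-0.012,-0.088,0],[0,0,-0.0833]]]}}

```text
clock: 3.05
position: [478.3, -225.3, 170.6]
ee_rot: [-0.295, 0.956, -0.0, 0.001]
contact_force: [-1.1, 2.6, 1.8]
gripper_width: 39.9
grasp_force: 1.3
```

>>> {"fn": "arm_command", "kwargs": {"rows": [[[0,-0.018,0],[0,0,-0.0167]],[[-0.002,-0.036,0],[0,0,-0.0333]],[[-0.004,-0.053,0],[0,0,-0.05]],[[-0.007,-0.071,0],[0,0,-0.0667]],[[-0.012,-0.088,0],[0,0,-0.0833]]]}}

```text
clock: 3.55
position: [491.0, -241.0, 170.8]
ee_rot: [-0.417, 0.909, 0.001, -0.001]
contact_force: [-7.6, 8.9, 8.9]
gripper_width: 39.9
grasp_force: 5.7
```

```bash
python3 look.py w3
```

```text
clock 3.55
position [ 491.034 -241.038  170.823]
ee_rot [-0.417  0.909  0.001 -0.001]
gripper_width 39.911
contact_force [-7.579  8.87   8.9  ]
joints [-0.16   0.307 -0.271 -0.001 -0.996 -0.549]
{'position': [290.6, 294.3], 'score': 0.91}
top 359 [ 486.40106854 -241.03422172  207.58378061] [ 461.54614533 -268.20894806  204.34433703] [ 513.52621308 -221.83094913  211.99989382]
```

View pics/w3.png

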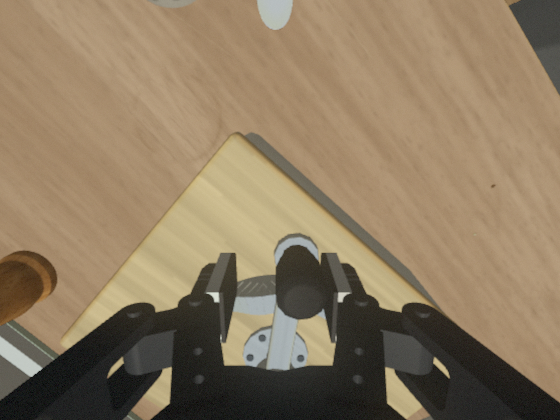

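The knob at (298,283) is riding on the trailing finger as intended and climbing the hump. I'll continue the sweep.

>>> {"fn": "arm_command", "kwargs": {"rows": [[[0,-0.018,0],[0,0,-0.0167]],[[-0.002,-0.036,0],[0,0,-0.0333]],[[-0.004,-0.053,0],[0,0,-0.05]],[[-0.007,-0.071,0],[0,0,-0.0667]],[[-0.012,-0.088,0],[0,0,-0.0833]]]}}

```text
clock: 4.15
position: [509.9, -253.8, 170.9]
ee_rot: [-0.532, 0.847, 0.0, -0.0]
contact_force: [-0.8, 0.0, -0.0]
gripper_width: 39.9
grasp_force: 0.1
```

>>> {"fn": "arm_command", "kwargs": {"rows": [[[0,-0.018,0],[0,0,-0.0167]],[[-0.002,-0.036,0],[0,0,-0.0333]],[[-0.004,-0.053,0],[0,0,-0.05]],[[-0.007,-0.071,0],[0,0,-0.0667]],[[-0.012,-0.088,0],[0,0,-0.0833]]]}}

```text
clock: 4.65
position: [533.2, -261.2, 170.8]
ee_rot: [-0.638, 0.77, -0.001, 0.001]
contact_force: [0.9, -0.0, -0.4]
gripper_width: 39.7
grasp_force: 0.0
```

```bash
python3 look.py w4
```

```text
clock 4.65
position [ 533.228 -261.224  170.811]
ee_rot [-0.638  0.77  -0.001  0.001]
gripper_width 39.673
contact_force [ 0.903 -0.026 -0.39 ]
joints [-0.183  0.379 -0.161  0.    -1.027 -0.004]
{'position': [284.1, 289.4], 'score': 0.94}
top 289 [ 529.32532122 -262.67558641  208.17485443] [ 500.04458037 -276.36528584  204.93924024] [ 556.44284896 -249.25152496  211.95537845]
```

View pics/w4.png

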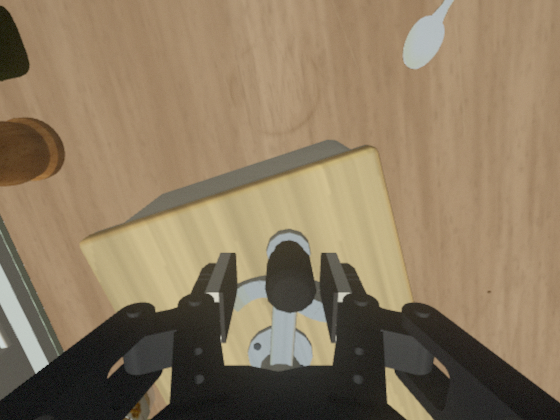

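It is over the hump, with the knob at (290,280) and little force on the tool. I'll push on to the notch.

>>> {"fn": "arm_command", "kwargs": {"rows": [[[0,-0.018,0],[0,0,-0.0167]],[[-0.002,-0.036,0],[0,0,-0.0333]],[[-0.004,-0.053,0],[0,0,-0.05]],[[-0.007,-0.071,0],[0,0,-0.0667]],[[-0.012,-0.088,0],[0,0,-0.0833]]]}}

```text
clock: 5.25
position: [554.8, -262.1, 170.1]
ee_rot: [0.733, -0.681, 0.001, -0.0]
contact_force: [-0.3, 0.4, 0.2]
gripper_width: 40.0
grasp_force: 0.0
```

>>> {"fn": "arm_command", "kwargs": {"rows": [[[0,-0.018,0],[0,0,-0.0167]],[[-0.002,-0.036,0],[0,0,-0.0333]],[[-0.004,-0.053,0],[0,0,-0.05]],[[-0.004,-0.053,0],[0,0,-0.05]],[[-0.004,-0.053,0],[0,0,-0.05]]]}}

```text
clock: 5.75
position: [567.7, -260.0, 169.5]
ee_rot: [0.783, -0.622, 0.001, -0.0]
contact_force: [-0.0, 0.0, -0.5]
gripper_width: 40.1
grasp_force: 0.0
```

```bash
python3 look.py w5
```

```text
clock 5.75
position [ 567.68  -260.04   169.526]
ee_rot [ 0.783 -0.622  0.001 -0.   ]
gripper_width 40.147
contact_force [-0.029  0.049 -0.508]
joints [-0.171  0.43  -0.082  0.    -1.057  0.399]
{'position': [289.4, 283.7], 'score': 0.97}
top 201 [ 564.49876171 -263.94482192  209.22192348] [ 541.27962454 -278.62716131  206.42895201] [ 600.27023307 -246.18205552  211.97161621]
```

View pics/w5.png

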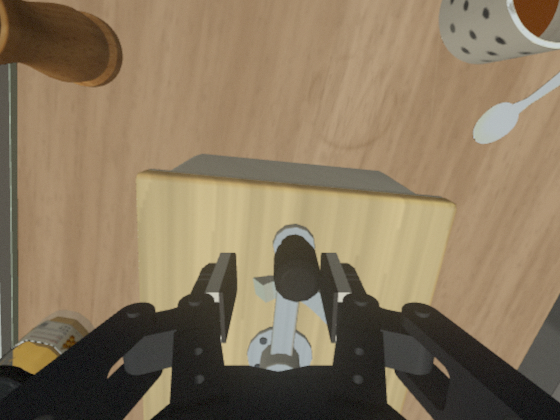

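The knob is at (297,272), near the trailing finger with no force on it. I'll measure its height and angle.

```bash
cat > kn.py <<'E'
from h import *
im,dep=arm.get_image("wrist"); P=cloud("wrist",dep)
m=(P[...,2]>170)&(P[...,2]<212)&(dep>0)&(abs(np.hypot(P[...,0]-547,P[...,1]+178.5)-85)<16)&(abs(P[...,0]-558)<16)
K=P[m]; z=np.percentile(K[:,2],90); t=K[abs(K[:,2]-z)<4]; c=(np.percentile(t,2,0)+np.percentile(t,98,0))[:2]/2
d=c-[547,-178.5]; a=np.degrees(np.arctan2(d[1],d[0]))-7.6+180
print(len(t),"top z",np.round(np.percentile(K[:,2],[10,50,90]),1),"c",c,"angle rad",np.radians(a),"r",np.hypot(*d))
E
python3 kn.py
```

```text
601 top z [177.8 186.4 208.8] c [ 547.26845084 -266.16658563] angle rad 1.441213473807709 r 87.66699664778233
```

>>> {"fn": "arm_command", "kwargs": {"rows": [[[0,0.02,0],[0,0,0]],[[0,0.02,0],[0,0,0]],[[0,0.02,-0.1],[0,0,0]],[[0,0.02,-0.24],[0,0,0]],[[0.04,0.02,-0.4],[0,0,0]]]}}

```text
clock: 6.4
position: [564.0, -270.1, 269.1]
ee_rot: [0.784, -0.621, -0.001, 0.0]
contact_force: [1.5, 0.1, -0.1]
gripper_width: 40.4
grasp_force: 0.0
```

>>> {"fn": "arm_command", "kwargs": {"rows": [[[0.04,0,-0.08],[0,0,0]],[[0.04,0,-0.08],[0,0,0]],[[0.04,0,-0.08],[0,0,0]]]}}

```text
clock: 6.7
position: [566.9, -280.5, 288.6]
ee_rot: [0.783, -0.622, -0.0, -0.0]
contact_force: [-0.8, 0.7, -0.6]
gripper_width: 39.9
grasp_force: 0.0
```

```bash
python3 look.py w6; sed -i 's/<212/<200/' kn.py; python3 kn.py
```

```text
clock 6.7
position [ 566.875 -280.521  288.595]
ee_rot [ 0.783 -0.622 -0.    -0.   ]
gripper_width 39.929
contact_force [-0.773  0.736 -0.554]
joints [-2.040e-01  3.670e-01  1.240e-01 -1.000e-03 -1.328e+00  4.330e-01]
{'position': [274.4, 243.7], 'score': 0.86}
506 top z [177.  185.8 187.1] c [ 559.83101112 -262.52420294] angle rad 1.5896867797821694 r 84.99824424930587
```

View pics/w6.png

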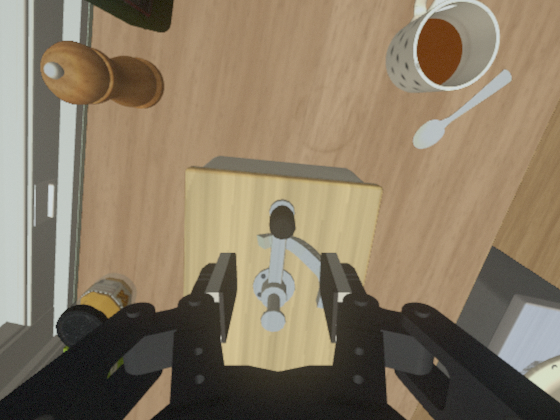

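The gripper is clear. The knob, at (282,222), has its top at z of about 186 and the latch at 1.59 rad, so it is fully down in the notch.

```bash
python3 -c "
from bench import arm
print(arm.job_done())"
```

```text
the job is handed in; nothing more can be done
None
```

The bread bin's latch was turned anticlockwise over the hump and dropped into its notch (measured about 1.59 rad, knob top at about 186 mm). The gripper was lifted clear, the tin's latch was never approached, and the job was handed in at about 7 s; no verdict came back.

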